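# Heft three parts tins and hold up the one with the turntable counterweight

## Robot

A 6-joint arm with a two-finger parallel gripper is mounted at the origin on the work surface. World frame = base frame: x ahead of the robot, y to its left, z up, the work surface at z = 0. Lengths are in m, angles in rad, forces in N, time in s.
With the tool pointing down it reaches from about 0.3 to 0.775 m from the base axis. Payload 14.6 kg.
Tool frame: the origin (TCP) lies midway between the tips of the shut fingers; the grasp point (between the pads) lies 19 mm behind it; z points along the fingers, y is the direction in which the jaws open and shut (so a half turn about z gives the same grasp; the last joint's range is limited). The gripper opens to 85 mm and grips with 20 to 120 N. Pads are 22 mm wide; open, the fingers measure 114 mm over their backs; the gripper's body (76 mm by 85 mm) begins 54 mm behind the grasp point. The pads swing forward as they close: fully open they stand 13 mm farther back than shut.
Start: joints at [-1.361, 0.3, 1.521, -0, 1.321, -0.067], TCP at [0.15, -0.529, 0.231] pointing down, gripper open.
Joint ranges: [-3.03, 3.03], [-0.79, 2.21], [0.23, 2.52], [-1.04, 4.18], [0, 3.07], [-2.55, 2.55]. Speed limits (rad/s): [2.22, 2.22, 2.57, 3.14, 3.14, 3.14].

## Interface

Orientations are given as a unit quaternion [w, x, y, z].
In Python, from plant import robot, jaws, capture, calibration, nets gives the robot as it stands. Calls block until the motion is done:
- robot.movep(position, orientation): joint-space move of the TCP to a pose.
- robot.move_linear(position, frame=None, max_speed=0.15): straight line of the TCP; frame=None keeps the orientation; max_speed is the mean speed in m/s.
- robot.move_joints(angles): joint-space move.
- jaws.open_gripper() and jaws.clamp(): open the fingers fully, or close them until they stop; the grip force is fixed at half the most.
- robot.dwell(seconds).
- robot.ik(position, orientation): joint angles nearest the present ones, or None.
- robot.state(): the state.
- capture(name): name is "scene" or "top" or "wrist"; returns the picture (400x640x3 uint8, red, green, blue); there is no depth.
- calibration(name): a dict with "K" (3x3 intrinsics, pixels), "k1" (the pictures are not rectified: a ray, as slopes to the right and down, at radius r is drawn at 1 + k1 r^2 times it, then the intrinsics apply), "cam_to_world" (4x4, takes a point from camera to world coordinates); the wrist camera has in their place "mount" (4x4, takes a point from camera to tool coordinates, whose origin is the TCP and whose axes are the flange's). Camera axes: x right, y down, z forward; pixel columns grow to the right and rows downward; lengths in m; the calibration is good to about 2 mm. A picture is of the moment at which its call begins: read the wrist's pose just before it. calibration takes no time and is no camera call.
A pose or a line that the arm cannot do raises robot.IKError and nothing moves.
- robot.close_job(): hands the job in, once; it reports no verdict.
Trained networks look in the newest picture that a camera, given by its name, has taken for a name from the list of things; names that differ only in an ending like _2 or _b are one class to them, and where a whole thing is asked for, a point or a joint stands for the part that bears it (a point fixed in the world has none). Each returns a list of dicts, best first, with "conf" (0 to 1); they miss things now and then, are a little off and sometimes report something else, mostly with a low value. They report only what shows in the picture. A call takes as long as a camera call. They do not tell look-alikes from the thing itself.
- nets.recognise(camera, query): "bbox" ([centre column, centre row, width, height] in pixels, round what is visible of it).
- nets.silhouettes(camera, query): "region" (400x640 bool, what is visible of it) and "bbox" ([centre column, centre row, width, height] in pixels, round what is visible of it).
The state is a dict: "time": time; "joint_pos": joint angles; "joint_vel": joint speeds; "joint_torque": joint torques, N m; "position": TCP position; "eef_rot": TCP orientation; "wrist_force": force on the tool from outside, world axes, zero at the start; "moment": the same for the moment, N m; "width": finger opening in m.
Only numpy, scipy, OpenCV 4.12 (cv2) and the standard library are available. Lean on these libraries where they do the work, as an engineer would, in place of code of your own. Each camera call takes 0.05 s, during which the arm holds its last target.

## Task

One of the three identical blue tins on the black mat holds the heavy brass turntable counterweight, the others only light spares. Heft them one after another, going from the robot's left to its right: lift each clear of the mat by a few centimetres and set it back down upright on the mat, not dropping it, before taking the next (the last may stay in the gripper if it is the one). Then hold the heaviest tin up, upright and still, over the wooden tray with its underside at least 10 cm above the bench, with the other two standing on the mat, and finish while holding it there; keep the tins upright all the while and leave everything else on the bench where it is.

Things in the scene. Friction and masses are not known exactly. Their poses are not given: they have to be found in the camera images.
- tin_left_mid (a point): Closed round blue tin with a bright lid, 58 mm across, 85 mm tall; the point is its centre, half-way up (42.5 mm). All three look alike; each holds one metal piece that can shift 4 mm. With contents they weigh about 160, 245 and 560 g (within 15 per cent); which is which changes at every start. This one stands at the robot's left end of the mat (largest y).
- tin_middle_mid (a point): Closed round blue tin with a bright lid, 58 mm across, 85 mm tall; the point is its centre, half-way up (42.5 mm). All three look alike; each holds one metal piece that can shift 4 mm. With contents they weigh about 160, 245 and 560 g (within 15 per cent); which is which changes at every start. This one stands in the middle of the row.
- tin_right_mid (a point): Closed round blue tin with a bright lid, 58 mm across, 85 mm tall; the point is its centre, half-way up (42.5 mm). All three look alike; each holds one metal piece that can shift 4 mm. With contents they weigh about 160, 245 and 560 g (within 15 per cent); which is which changes at every start. This one stands at the robot's right end of the mat (smallest y).
- mat: Flat black rubber mat fixed to the bench, 140 mm (its x) by 400 mm (its y), 4 mm thick; origin at the centre of its underside, on the bench top (bench top is z = 0). The tins stand on it in a row along its y, at least 125 mm apart centre to centre.
- tray: Shallow open wooden tray with a cork floor, fixed to the bench on the robot's right: 180 mm (its x) by 140 mm (its y), rim 30 mm high, walls 6 mm; origin at the centre of its underside, on the bench top. The heaviest tin is held above it, the tin's axis within the tray's outline.
- bottle: Green glass bottle, 60 mm across, 200 mm tall, loose, standing beyond the gap between mat and tray; origin at the centre of its underside. To be left alone.
- pedal_red: Red effects pedal, 110 x 68 mm, 48 mm tall with its knobs, loose; origin at the centre of its underside. To be left alone.
- pedal_mint: Mint green effects pedal, 110 x 68 mm, 48 mm tall with its knobs, loose; origin at the centre of its underside. To be left alone.
- mug: White mug, 80 mm across, 90 mm tall, handle towards its +y, loose; origin at the centre of its underside. To be left alone.
- keys: Bunch of keys lying flat, about 100 mm across, 10 mm tall, loose; origin at its centre on the bench top. To be left alone.
- recorder: Flat black pocket recorder, 130 x 62 x 18 mm, loose; origin at the centre of its underside. To be left alone.
- headphones: Black and grey headphones lying on the bench, about 170 mm wide, 70 mm tall, loose; origin between the ear cups on the bench top. To be left alone.
Mind the look-alikes: they are no part of the job. What is shaped like the part that bears tin_middle_mid but pink is not meant. Several things have the shape of the tray; the one meant has the colours described above.

How it is judged:
By the outcome, as a careful person would: the job done as asked, in the order asked, and still so for the second after the job is handed in, while the arm keeps its last pose, push and grip.
It also fails if it takes over 67 s, if anything falls off the work surface, if the arm or the gripper's body presses on something with over 40 N, if the wrist force passes 120 N, or if a joint passes its speed limit or range.

## Working session

There is one attempt and no reset: what is moved stays moved. The work goes in short steps, each a Python script; the robot and the scene stay as the last script left them, time stands still between calls to the robot, and variables do not carry over. Pictures are saved under pics/ and viewed, and the job is handed in when it is done.

```bash
ls; mkdir -p pics; python3 - <<'E'
from plant import robot, jaws, capture, calibration, nets
import cv2
for n in ("scene","top","wrist"):
    im=capture(n); cv2.imwrite(f"pics/{n}0.png",im[:,:,::-1]); print(n,calibration(n))
print(robot.state())
E
```

```text
pics
scene {'K': array([[510.71020545,   0.        , 316.82728836],
       [  0.        , 510.71020545, 193.32329948],
       [  0.        ,   0.        ,   1.        ]]), 'k1': -0.0636821031191957, 'cam_to_world': array([[-0.74154638,  0.5762325 , -0.34360598,  0.96345528],
       [ 0.6708967 ,  0.63494459, -0.38307047,  0.57744412],
       [-0.0025669 , -0.51458864, -0.85743335,  1.2056978 ],
       [ 0.        ,  0.        ,  0.        ,  1.        ]])}
top {'K': array([[455.37565425,   0.        , 319.76335838],
       [  0.        , 455.37565425, 193.55404248],
       [  0.        ,   0.        ,   1.        ]]), 'k1': -0.032391759790181905, 'cam_to_world': array([[ 0.01283745, -0.99441621,  0.10474538,  0.35976614],
       [-0.99991058, -0.01237418,  0.00507149,  0.07119821],
       [-0.00374704, -0.10480112, -0.99448614,  1.49270706],
       [ 0.        ,  0.        ,  0.        ,  1.        ]])}
wrist {'K': array([[339.63186107,   0.        , 317.61346848],
       [  0.        , 339.63186107, 197.6995024 ],
       [  0.        ,   0.        ,   1.        ]]), 'k1': -0.0348837
[... 372 characters left out ...]
0.15, 'joint_pos': array([-1.36060116e+00,  3.00288810e-01,  1.52144080e+00,  4.76684839e-05,
        1.32074213e+00, -6.66275424e-02]), 'joint_vel': array([-2.42846689e-04, -1.58756296e-03, -2.86200100e-03, -1.95593570e-04,
        7.52026600e-05, -1.05543693e-03]), 'joint_torque': array([-1.14648108e-03, -5.43667245e+01, -3.61886501e+01, -1.12169878e-04,
        3.11561518e-03, -3.26775876e-05]), 'position': array([ 0.15026933, -0.52887716,  0.23088067]), 'eef_rot': array([-4.40065797e-04,  9.90437150e-01,  1.37963972e-01, -8.49397399e-06]), 'wrist_force': array([ 0.11934652, -0.59439378, -0.21126304]), 'moment': array([-0.02334412,  0.03730083,  0.01553965]), 'width': 0.08553536912856884}
```

View pics/scene0.png

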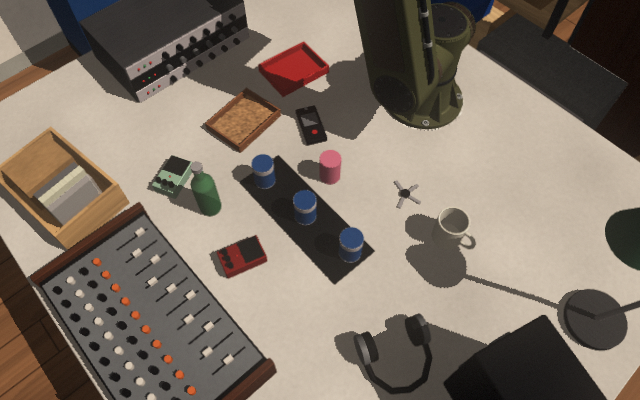

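View pics/top0.png

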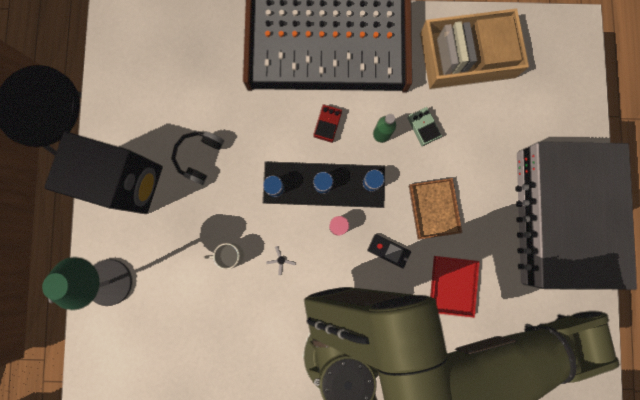

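```bash
python3 - <<'E'
from plant import robot, jaws, capture, calibration, nets
for c in ("scene","top"):
  for q in ("tin_middle_mid","tray","mat","bottle","mug"):
    for d in nets.silhouettes(c,q): 
        import numpy as np
        print(c,q,round(d['conf'],2),np.round(d['bbox'],1),d['region'].sum())
print(robot.state()['time'])
E
```

```text
scene tin_middle_mid 0.68 [331.6 168.   25.3  32.2] 647
scene tin_middle_mid 0.62 [305.9 204.1  23.2  31.4] 699
scene tray 0.96 [242.7 122.7  71.2  63. ] 2573
scene tray 0.63 [294.8  70.8  68.5  51.9] 2237
scene mat 0.65 [350.9 243.6  25.7  32.5] 720
scene mat 0.64 [305.9 219.3 136.2 129.4] 5222
scene bottle 0.56 [206.5 189.6  26.6  59.6] 987
scene bottle 0.24 [310.5 125.3  32.2  38.7] 807
scene mug 0.88 [454.9 226.4  40.9  46. ] 1296
top tin_middle_mid 0.75 [322.4 181.9  15.   23.2] 312
top tin_middle_mid 0.62 [337.5 225.4  17.2  22.2] 310
top tray 0.86 [453.6 287.5  44.9  58.6] 2372
top tray 0.67 [436.8 210.6  50.3  61.9] 2494
top mat 0.65 [323.9 184.7 123.2  47.7] 4071
top mat 0.51 [390.2 250.4  42.5  32.9] 798
top bottle 0.7 [384.6 128.3  21.9  32.2] 479
top bottle 0.53 [325.4 185.9 121.9  48.7] 4030
top mug 0.64 [224.9 256.4  41.   21.3] 643
0.65
```

The scene view shows three blue tins on the mat at about (263,171), (305,207) and (351,244), with a pink look-alike at (331,167). The cork tray is at (243,121) and the red tray is a decoy. In the top view the tins are at (374,181), (323,182) and (274,186), and the cork tray is at (437,208). Next I'll zoom in and triangulate.

```bash
cat > h.py <<'E'
from plant import robot, jaws, capture, calibration, nets
import cv2, numpy as np
def cam(name,T=None):
    c=calibration(name); K=c['K']; k=c['k1']
    M=c['cam_to_world'] if T is None else T@c['mount']
    return K,np.array([k,0,0,0,0.]),M
def project(C,P):
    K,d,M=C; W=np.linalg.inv(M)
    r,_=cv2.Rodrigues(W[:3,:3]); return cv2.projectPoints(np.asarray(P,float).reshape(-1,3),r,W[:3,3],K,d)[0][:,0]
def ray(C,uv):
    K,d,M=C; n=cv2.undistortPoints(np.array(uv,float).reshape(-1,1,2),K,d)[:,0]
    v=np.c_[n,np.ones(len(n))]@M[:3,:3].T; return M[:3,3],v
def onplane(C,uv,z):
    o,v=ray(C,uv); return o+v*((z-o[2])/v[:,2:])
def tri(C1,a,C2,b):
    o1,v1=ray(C1,a);o2,v2=ray(C2,b);v1=v1[0];v2=v2[0]
    A=np.c_[v1,-v2]; s=np.linalg.lstsq(A,o2-o1,rcond=None)[0]
    p,q=o1+s[0]*v1,o2+s[1]*v2
    return (p+q)/2,np.linalg.norm(p-q)
def bluemask(im):
    h=cv2.cvtColor(im,cv2.COLOR_RGB2HSV)
    return cv2.inRange(h,(100,90,40),(125,255,255))
E
python3 - <<'E'
from h import *
s=cv2.imread('pics/scene0.png');t=cv2.imread('pics/top0.png')
a=cv2.resize(s[140:270,220:390],None,fx=4.4,fy=4.4,interpolation=cv2.INTER_CUBIC)
b=cv2.resize(t[150:215,255:475],None,fx=3.6,fy=3.6,interpolation=cv2.INTER_CUBIC)
cv2.imwrite('pics/za.png',a);cv2.imwrite('pics/zb.png',b)
for im in (s,t):
    m=bluemask(im[:,:,::-1].copy()); n,l,st,ce=cv2.connectedComponentsWithStats(m)
    for i in range(1,n):
        if st[i,4]>50: print(st[i],ce[i].round(1))
E
```

```text
[ 67   0  52  42 638] [87.   8.3]
[436   0  51  12 221] [467.1   2.9]
[480   0  14  19  78] [487.4   8.5]
[252 155  21  17 280] [261.8 162.9]
[262 171  13  16 132] [268.6 179.8]
[294 190  22  19 329] [304.3 199.2]
[303 209  13  14 115] [309.5 216.5]
[340 228  23  20 364] [351.3 237.4]
[350 248  12  13  71] [355.8 254.8]
[366 170  18  18 252] [374.3 178.4]
[314 172  19  18 254] [322.7 180.7]
[264 176  18  18 254] [272.2 184.4]
```

View pics/za.png

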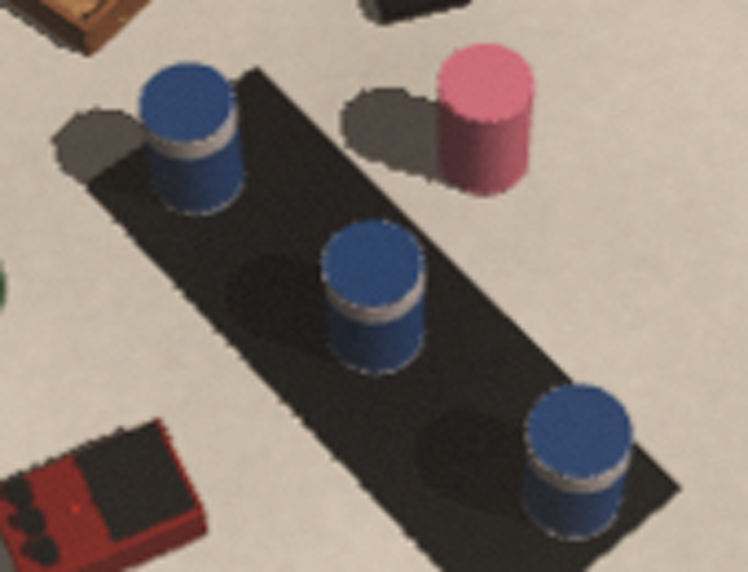

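View pics/zb.png

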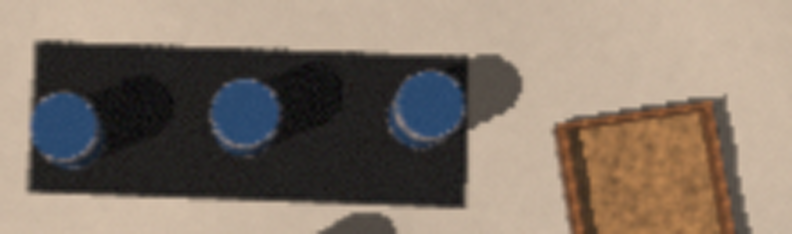

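```bash
python3 - <<'E'
from h import *
S=cam('scene');T=cam('top')
for n,a,b in (('left',(351.3,237.4),(272.2,184.4)),('mid',(304.3,199.2),(322.7,180.7)),('right',(261.8,162.9),(374.3,178.4))):
    p,e=tri(S,a,T,b); print(n,p.round(4),round(e,4), onplane(S,a,.089).round(4),onplane(T,b,.089).round(4))
capture('scene');capture('top')
for c,C in(('scene',S),('top',T)):
  # tray mask nearest cork
  for q,z in (('tray',.03),('bottle',0),('mat',.004),('pedal_mint',.048),('recorder',.018)):
    for d in nets.silhouettes(c,q):
        ct=cv2.findContours(d['region'].astype(np.uint8),0,1)[0]; ct=max(ct,key=cv2.contourArea)
        bx=cv2.boxPoints(cv2.minAreaRect(ct)); w=onplane(C,bx,z)[:,:2]
        print(c,q,round(d['conf'],2),w.round(3).tolist(),w.mean(0).round(3))
E
```

```text
left [0.5355 0.2264 0.0845] 0.0016 [[0.5377 0.2272 0.089 ]] [[0.5344 0.2266 0.089 ]]
mid [0.5491 0.069  0.0851] 0.0019 [[0.5511 0.0701 0.089 ]] [[0.5479 0.0697 0.089 ]]
right [ 0.5584 -0.0918  0.0834] 0.0014 [[ 0.5608 -0.0891  0.089 ]] [[ 0.5571 -0.0907  0.089 ]]
scene tray 0.93 [[0.314, -0.436], [0.092, -0.412], [0.16, -0.249], [0.369, -0.279]] [ 0.234 -0.344]
scene tray 0.59 [[0.583, -0.343], [0.373, -0.395], [0.382, -0.226], [0.583, -0.186]] [ 0.48  -0.288]
scene tray 0.2 [[0.706, -0.266], [0.644, -0.244], [0.711, -0.07], [0.768, -0.092]] [ 0.707 -0.168]
scene bottle 0.77 [[0.701, -0.288], [0.636, -0.265], [0.704, -0.087], [0.765, -0.11]] [ 0.702 -0.187]
scene bottle 0.69 [[0.541, -0.187], [0.486, -0.155], [0.548, -0.053], [0.6, -0.083]] [ 0.544 -0.119]
scene mat 0.69 [[0.629, -0.131], [0.471, -0.158], [0.487, 0.268], [0.627, 0.275]] [0.553 0.064]
scene pedal_mint 0.73 [[0.819, -0.257], [0.703, -0.313], [0.685, -0.226], [0.799, -0.175]] [ 0.752 -0.243]
scene recorder 0.72 [[0.343, -0.218], [0.277, -0.198], [0.343, -0.067], [0.405, -0.087]] [ 0.342 -0.142]
top tray 0.85 [[0.139, -0.267], [0.32, -0.283], [0.31, -0.434], [0.129, -0.416]] [ 0.224 -0.35 ]
top tray 0.67 [[0.548, -0.206], [0.574, -0.352], [0.393, -0.379], [0.368, -0.235]] [ 0.471 -0.293]
top bottle 0.89 [[0.71, -0.085], [0.801, -0.13], [0.773, -0.186], [0.682, -0.141]] [ 0.741 -0.136]
top mat 0.86 [[0.483, 0.268], [0.623, 0.267], [0.614, -0.136], [0.474, -0.13]] [0.548 0.067]
top pedal_mint 0.9 [[0.769, -0.199], [0.804, -0.266], [0.704, -0.314], [0.669, -0.247]] [ 0.737 -0.256]
top recorder 0.89 [[0.333, -0.072], [0.39, -0.1], [0.332, -0.218], [0.276, -0.19]] [ 0.333 -0.145]
```

The triangulated lids are at z≈0.084, against 0.089 in the text, and the two cameras differ by about 3 mm in x. I'll hover over the left tin and refine with the wrist camera from two heights.

```bash
cat >> h.py <<'E'
def q_for(x,y):
    f=np.arctan2(y,x)+np.pi/2; return np.array([0,np.cos(f/2),np.sin(f/2),0])
def wristT():
    s=robot.state(); w,x,y,z=s['eef_rot']
    from scipy.spatial.transform import Rotation as R
    T=np.eye(4);T[:3,:3]=R.from_quat([x,y,z,w]).as_matrix();T[:3,3]=s['position'];return T
def wristlook(tag,guess,z=.089):
    T=wristT(); im=capture('wrist'); C=cam('wrist',T); cv2.imwrite(f'pics/w_{tag}.png',im[:,:,::-1])
    m=bluemask(im); n,l,st,ce=cv2.connectedComponentsWithStats(m)
    g=project(C,[guess])[0]; L=[i for i in range(1,n) if st[i,4]>300]
    i=min(L,key=lambda i:np.hypot(*(ce[i]-g)))
    h=cv2.convexHull(cv2.findContours((l==i).astype(np.uint8),0,1)[0][0])
    e=cv2.fitEllipse(h); print(tag,'exp',g.round(1),'blob',st[i],ce[i].round(1),'ell',np.round(e[0],1),np.round(e[1],1),'->',onplane(C,[e[0]],z).round(4))
    return C,e[0]
E
python3 - <<'E'
from h import *
p=np.array([.536,.2268]); q=q_for(*p)
print(robot.ik([*p,.22],q), robot.ik([.471,-.293,.2],q_for(.471,-.293)))
robot.movep([*p,.22],q)
s=robot.state();print(s['time'],s['position'],s['wrist_force'],s['joint_pos'])
C1,a=wristlook('l1',[*p,.089])
robot.move_linear([*p,.15],max_speed=.15)
print(robot.state()['time'])
C2,b=wristlook('l2',[*p,.089])
print(tri(C1,a,C2,b))
E
```

```text
[ 3.37362177e-01  3.80093599e-01  1.44066263e+00 -4.44089210e-16
  1.32083642e+00 -6.29271693e-02] [-6.22527080e-01  3.37163344e-01  1.54666140e+00 -4.44089210e-16
  1.25776791e+00 -6.60298063e-02]
4.225 [0.53623743 0.22618296 0.22001251] [ 0.16477691 -0.42371321 -0.41149408] [ 3.36250188e-01  3.80050148e-01  1.44069270e+00 -6.29816515e-05
  1.32087189e+00 -6.29109419e-02]
l1 exp [319.2 187.5] blob [ 283  152   67   66 3433] [316.2 184.8] ell [316.1 184.7] [65.2 66.9] -> [[0.5327 0.228  0.089 ]]
4.8917
l2 exp [319.1 217.4] blob [ 271  172   88   84 5741] [314.9 213.2] ell [314.9 213.4] [83.9 87.8] -> [[0.5325 0.2282 0.089 ]]
(array([0.53293952, 0.22725807, 0.08606634]), np.float64(7.534151879296526e-05))
```

View pics/w_l2.png

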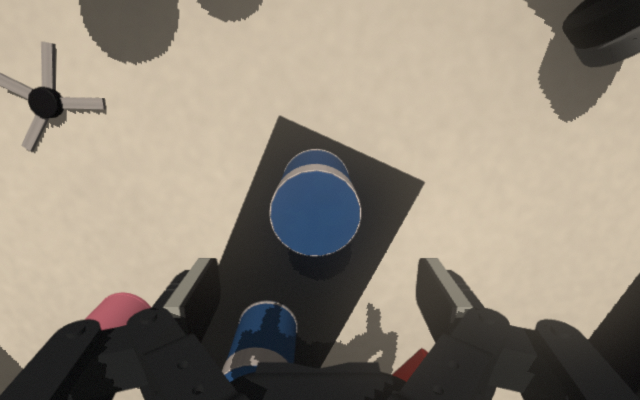

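The lid is at (315,213), centred between the jaws (pads at about 205 and 430), and the middle tin shows at the lower left. Hefting the left tin now.

```bash
cat >> h.py <<'E'
ZG=.032
def st(tag):
    s=robot.state(); print(tag,'t',round(s['time'],2),'p',s['position'].round(4),'F',s['wrist_force'].round(2),'M',s['moment'].round(2),'w',round(s['width'],4)); return s
def fz(n=5):
    return np.mean([ (robot.dwell(.04),robot.state()['wrist_force'][2])[1] for _ in range(n)])
def grasp(p):
    robot.move_linear([*p,ZG+.03],max_speed=.12); robot.move_linear([*p,ZG],max_speed=.06)
    st('down'); b=fz(3); jaws.clamp(); st('clamped'); return b
def lift(p,b,h=.05):
    robot.move_linear([*p,ZG+h],max_speed=.07); robot.dwell(.3)
    w=fz(5); st('lifted'); print('base',b,'held',w,'diff',w-b)
    return w-b
def setdown(p):
    robot.move_linear([*p,ZG+.006],max_speed=.07); robot.move_linear([*p,ZG+.0005],max_speed=.02); st('set')
def release(p,z=.15):
    jaws.open_gripper(); st('open'); robot.move_linear([*p,ZG+.03],max_speed=.08); robot.move_linear([*p,z],max_speed=.2); st('clear')
E
python3 - <<'E'
from h import *
p=[.534,.2275]
b=grasp(p); lift(p,b)
im=capture('scene'); cv2.imwrite('pics/s_lift1.png',im[:,:,::-1]); im=capture('wrist'); cv2.imwrite('pics/w_lift1.png',im[:,:,::-1])
E
```

```text
down t 6.47 p [0.5341 0.2275 0.032 ] F [0.7  0.21 0.35] M [-0.03 -0.02 -0.05] w 0.0851
clamped t 6.98 p [0.5344 0.2277 0.0327] F [-0.51  1.14  6.76] M [-0.07  0.13  0.  ] w 0.058
lifted t 8.36 p [0.534  0.2275 0.0819] F [ 0.42  1.14 -1.55] M [-0.01 -0.   -0.01] w 0.0578
base 0.10643862109482688 held -1.4893056433210656 diff -1.5957442644158926
```

View pics/s_lift1.png

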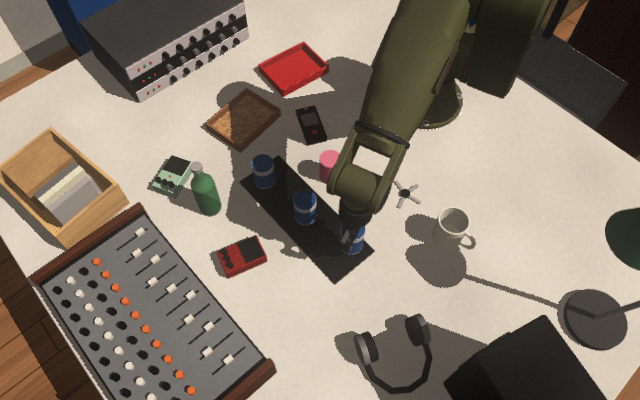

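View pics/w_lift1.png

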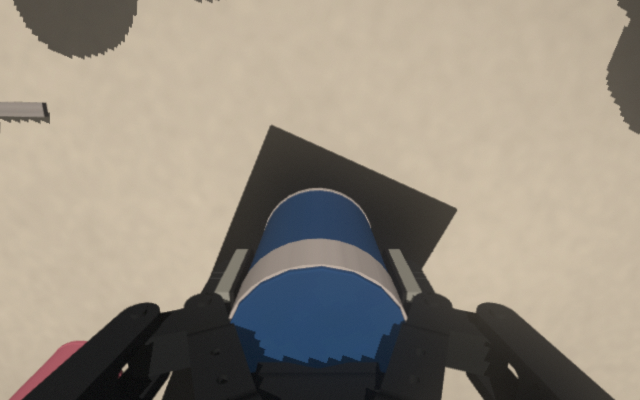

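The wrist view shows the left tin held upright and clear of the mat, with pads at (232,275) and (405,275). It pulls about 1.6 N, so it's a light one. Setting it down and moving to the middle tin.

```bash
python3 - <<'E'
from h import *
p=[.534,.2275]
setdown(p); release(p)
wristlook('l3',[*p,.089])
m=[.549,.0695]; robot.movep([*m,.16],q_for(*m)); st('mid hover')
wristlook('m1',[*m,.089])
E
```

```text
set t 9.66 p [0.5342 0.2276 0.0327] F [1.24 0.48 1.41] M [0.08 0.   0.  ] w 0.0579
open t 10.05 p [0.534  0.2275 0.0325] F [ 0.15 -0.42  0.39] M [-0.06  0.   -0.02] w 0.0851
clear t 11.16 p [0.5335 0.2273 0.1487] F [ 0.87 -1.18 -1.  ] M [ 0.05 -0.01  0.04] w 0.0855
l3 exp [320.7 218.8] blob [ 275  175   88   85 5815] [318.8 216.6] ell [318.7 216.9] [84.3 88.3] -> [[0.5324 0.2282 0.089 ]]
mid hover t 11.89 p [0.5488 0.0694 0.1592] F [-0.02  1.48  1.51] M [ 0.03  0.   -0.06] w 0.0852
m1 exp [320.4 212.5] blob [ 275  170   85   82 5355] [317.2 209.6] ell [317.1 209.9] [81.3 84.4] -> [[0.5466 0.0711 0.089 ]]
```

View pics/w_m1.png

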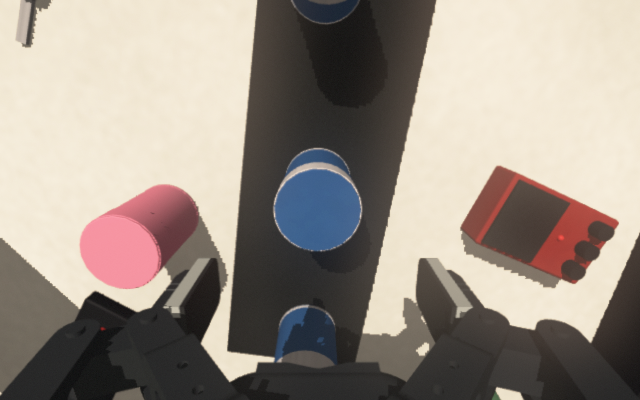

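View pics/w_l3.png

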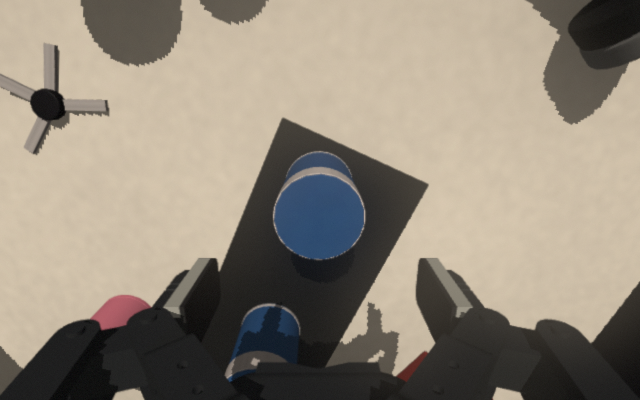

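The left tin stands upright at (319,217). The middle tin is at (317,210) between the jaws, with the pink one clear at (120,250). Hefting the middle tin, then the right one.

```bash
python3 - <<'E'
from h import *
p=[.5482,.0703]
b=grasp(p); lift(p,b)
im=capture('wrist'); cv2.imwrite('pics/w_lift2.png',im[:,:,::-1])
setdown(p); release(p)
wristlook('m2',[*p,.089])
m=[.5583,-.0905]; robot.movep([*m,.16],q_for(*m)); st('right hover')
wristlook('r1',[*m,.089])
E
cd pics; python3 -c "
import cv2
cv2.imwrite('c1.png',cv2.resize(cv2.hconcat([cv2.imread('w_lift2.png'),cv2.imread('w_m2.png')]),(800,250)))"
```

```text
down t 13.56 p [0.5483 0.0703 0.032 ] F [ 0.06  0.2  -0.15] M [-0.02  0.03  0.02] w 0.0848
clamped t 14.07 p [0.5484 0.0703 0.0327] F [-2.22  0.14  6.12] M [ 0.09  0.45 -0.02] w 0.0574
lifted t 15.45 p [0.5482 0.0703 0.082 ] F [ 0.18  0.44 -5.3 ] M [-0.    0.    0.04] w 0.0579
base 0.2174322596242746 held -5.259650436681818 diff -5.477082696306093
set t 16.7 p [0.5484 0.0703 0.0327] F [ 0.52 -0.74 -1.56] M [-0.17 -0.   -0.05] w 0.0573
open t 17.1 p [0.5483 0.0703 0.0326] F [-0.74 -0.28 -0.49] M [ 0.03 -0.01 -0.01] w 0.0855
clear t 18.21 p [0.5477 0.0703 0.1487] F [-0.5   0.44 -0.15] M [-0.01  0.   -0.03] w 0.0853
m2 exp [321.  218.2] blob [ 275  175   89   85 5821] [318.8 216.4] ell [318.8 216.5] [84.2 88.3] -> [[0.5467 0.0712 0.089 ]]
right hover t 18.95 p [ 0.558  -0.0905  0.159 ] F [-0.47 -0.24  0.05] M [0.   0.01 0.03] w 0.086
r1 exp [320.6 212. ] blob [ 275  170   85   80 5286] [317.1 209.8] ell [317.1 209.7] [79.8 84.3] -> [[ 0.5563 -0.0886  0.089 ]]
```

View pics/c1.png

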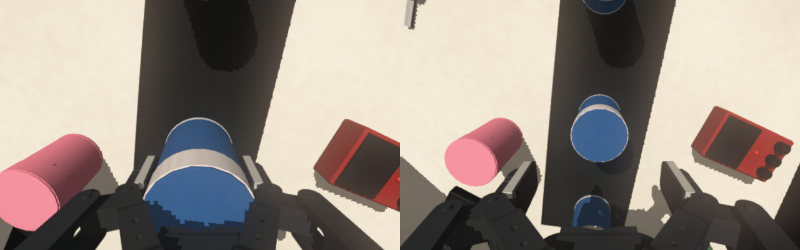

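View pics/w_r1.png

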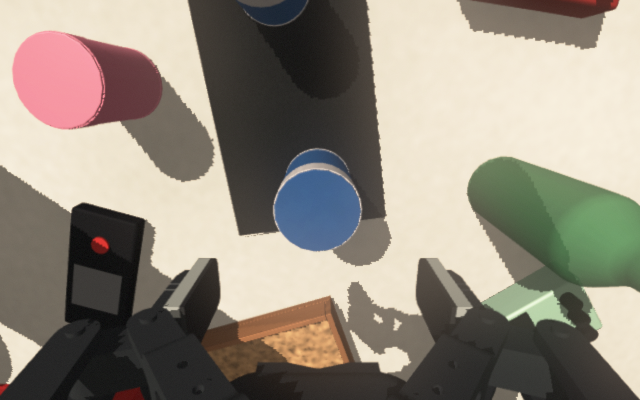

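The middle tin pulls 5.5 N (about 560 g), so it's the heavy one, and it stands upright again at (319,216). The right tin at (317,210) is centred, with the bottle to the right of the jaws. I'll check the bottle clearance, then heft the right tin.

```bash
python3 - <<'E'
from h import *
S=cam('scene');T=cam('top')
# bottle fit: base point search matching silhouette bbox
from scipy.optimize import least_squares
capture('scene')
d=nets.silhouettes('scene','bottle'); print([(round(e['conf'],2),np.round(e['bbox'],1)) for e in d])
t=np.linspace(0,6.28,24)
def f(x):
    P=np.array([[x[0]+.03*np.cos(a),x[1]+.03*np.sin(a),0.0] for a in t]); return project(S,P)
e=[e for e in d if abs(e['bbox'][0]-206)<12][0]; b=e['bbox']; r=e['region']; rows=np.where(r.any(1))[0]; y1=rows.max(); 
cols=np.where(r[y1-12:y1].any(0))[0]; tgt=np.array([cols.min(),cols.max()+1]).mean(),y1+1
res=least_squares(lambda x:[f(x)[:,0].mean()-tgt[0],f(x)[:,1].max()-tgt[1]],[.7,-.12]); print('bottle base',res.x.round(3),tgt)
p=[.5577,-.0897]
bb=grasp(p); lift(p,bb)
im=capture('wrist'); cv2.imwrite('pics/w_lift3.png',im[:,:,::-1])
setdown(p); release(p,.16)
wristlook('r2',[*p,.089])
E
cd pics; python3 -c "
import cv2
cv2.imwrite('c2.png',cv2.resize(cv2.hconcat([cv2.imread('w_lift3.png'),cv2.imread('w_r2.png')]),(800,250)))"
```

```text
[(0.81, array([205.6, 188.6,  31.1,  57. ]))]
bottle base [ 0.725 -0.124] (np.float64(209.5), np.int64(217))
down t 20.72 p [ 0.5578 -0.0897  0.032 ] F [-0.18  0.28 -0.01] M [ 0.03 -0.01 -0.03] w 0.0854
clamped t 21.23 p [ 0.5577 -0.0897  0.0326] F [-3.79  0.26  7.16] M [0.08 0.62 0.01] w 0.0574
lifted t 22.61 p [ 0.5577 -0.0897  0.0819] F [ 0.48  0.01 -2.68] M [ 0.03 -0.01 -0.  ] w 0.0573
base 0.4911604945794321 held -2.504863178526955 diff -2.9960236731063867
set t 23.86 p [ 0.5579 -0.0897  0.0327] F [-0.01  0.07  0.89] M [0.07 0.07 0.07] w 0.0576
open t 24.26 p [ 0.5577 -0.0897  0.0325] F [ 0.02 -0.48  0.54] M [-0.01 -0.   -0.02] w 0.0854
clear t 25.42 p [ 0.5572 -0.0896  0.1587] F [-0.39  0.16 -0.49] M [-0.08  0.01 -0.01] w 0.0855
r2 exp [320.9 212.2] blob [ 277  171   85   81 5291] [318.7 211. ] ell [318.7 211. ] [79.8 84.6] -> [[ 0.5564 -0.0886  0.089 ]]
```

View pics/c2.png

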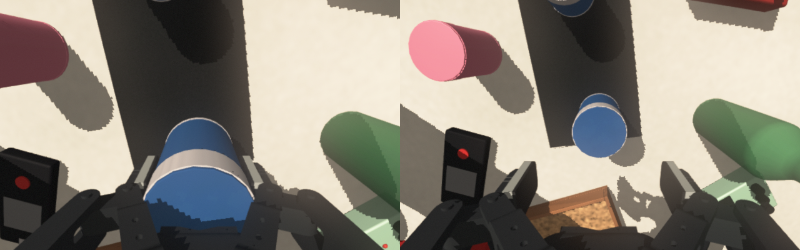

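All three are hefted: about 1.6, 5.5 and 3.0 N, so the middle tin is the heaviest. Picking it up again and carrying it over the cork tray.

```bash
python3 - <<'E'
from h import *
p=[.5482,.0703]
robot.movep([*p,.15],q_for(*p))
b=grasp(p)
robot.move_linear([*p,ZG+.05],max_speed=.07); robot.move_linear([*p,.20],max_speed=.12)
print('diff',fz(5)-b)
robot.move_linear([.472,-.291,.20],max_speed=.14); robot.dwell(.8); st('over tray'); print(fz(5)-b)
for n in('scene','top','wrist'):
    T=wristT();im=capture(n); cv2.imwrite(f'pics/{n}_f.png',im[:,:,::-1])
for k in range(3): robot.dwell(.3); st('hold')
E
```

```text
down t 27.68 p [0.5483 0.0703 0.032 ] F [ 0.59 -0.57  0.39] M [-0.01  0.    0.01] w 0.0852
clamped t 28.2 p [0.5484 0.0703 0.0326] F [-2.36 -0.79  5.6 ] M [ 0.15  0.46 -0.03] w 0.058
diff -5.163700291373808
over tray t 33.99 p [ 0.472 -0.291  0.2  ] F [-0.58  0.66 -5.75] M [ 0.03 -0.01 -0.  ] w 0.0574
-5.250618097830385
hold t 34.65 p [ 0.472 -0.291  0.2  ] F [-0.22 -0.28 -5.65] M [0.02 0.05 0.  ] w 0.0578
hold t 34.95 p [ 0.472 -0.291  0.2  ] F [-0.1   0.11 -4.81] M [0.01 0.   0.02] w 0.0573
hold t 35.25 p [ 0.472 -0.291  0.2  ] F [ 0.28 -0.27 -5.75] M [0.03 0.03 0.06] w 0.0574
```

View pics/scene_f.png

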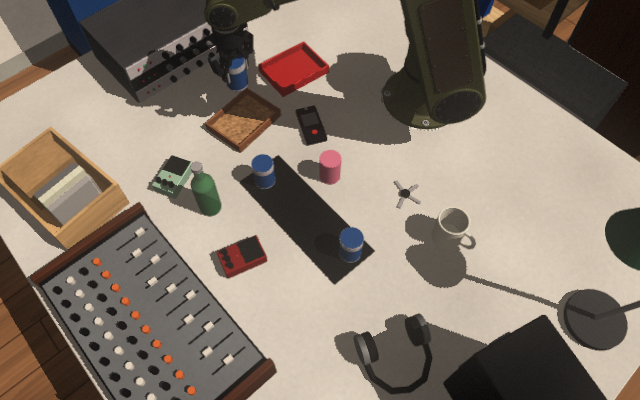

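View pics/top_f.png

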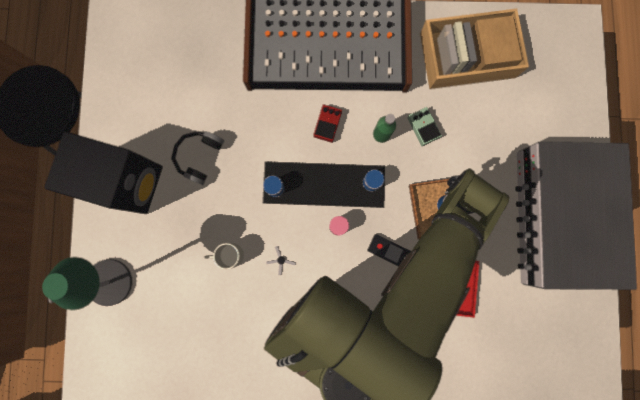

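View pics/wrist_f.png

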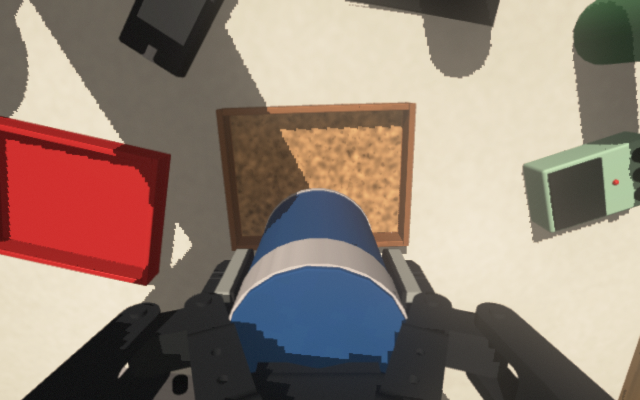

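The scene view shows the tin held at (237,75) above the cork tray, with the other two tins at (263,171) and (351,244) and everything else unmoved. The wrist view shows the tray rim corners at about (218,110), (414,104), (407,240) and (235,246). I'll verify the tray centre and the underside height.

```bash
python3 - <<'E'
from h import *
T=wristT(); C=cam('wrist',T); S=cam('scene'); P=cam('top')
w=onplane(C,[(218,110),(414,104),(407,244),(233,248)],.03); print(w.round(3),w.mean(0))
t=np.linspace(0,6.28,40)
for z in(.17,.257): 
    q=project(S,[[.472+.029*np.cos(a),-.291+.029*np.sin(a),z] for a in t]); print(z,q.min(0),q.max(0))
im=cv2.imread('pics/scene_f.png'); m=bluemask(im[:,:,::-1].copy())[40:110,205:260]; r,c=np.where(m); print('blue rows',r.min()+40,r.max()+40,'cols',c.min()+205,c.max()+205)
a=cv2.imread('pics/scene0.png').astype(int);d=np.abs(a-im).max(2)>60; d[:160]=0; 
n,l,s_,ce=cv2.connectedComponentsWithStats(d.astype(np.uint8)); print([s_[i].tolist() for i in range(1,n) if s_[i,4]>15])
E
```

```text
[[ 0.374 -0.242  0.03 ]
 [ 0.547 -0.214  0.03 ]
 [ 0.569 -0.349  0.03 ]
 [ 0.395 -0.375  0.03 ]] [ 0.47134095 -0.29495085  0.03      ]
0.17 [227.35616379  75.19467543] [248.55629398  90.91852475]
0.257 [222.34574901  51.70389728] [244.71018517  67.71903679]
blue rows 55 89 cols 229 246
[[293, 190, 23, 23, 392]]
```

```bash
python3 - <<'E'
from h import *
st('final'); robot.close_job()
E
```

```text
final t 35.25 p [ 0.472 -0.291  0.2  ] F [ 0.28 -0.27 -5.75] M [0.03 0.03 0.06] w 0.0574
the job is handed in; nothing more can be done
```

I hefted the three tins from left to right, set each back down upright on the mat, and handed the job in while holding the middle one over the cork tray. The middle tin is the heaviest:

| Tin | Force when lifted | Weight, approx. |
|---|---|---|
| Left | 1.6 N | 160 g |
| Middle | 5.5 N | 560 g |
| Right | 3.0 N | 305 g |

**Final hold:**
- **Position:** the tin's axis is at (0.472, −0.291). The tray centre measured from the wrist camera is (0.471, −0.295).
- **Height:** its underside is about 17 cm above the bench, and the scene picture agrees.
- **Stillness:** the arm position was steady, the grip opening was about 57.5 mm, and the load read about 5.3 N.
- **Time:** the job finished at 35.3 s of the 67 s allowed.

**Other things on the bench:** a before-and-after comparison of the scene picture showed only the missing middle tin. The comparison left out the top of the picture, where the arm, trays and recorder are. By eye, nothing there had moved. The other two tins stand upright on the mat.

**Disagreements:**
- **Tin positions:** the cameras differed by up to 5 mm on where the tins stood.
- **Lid height:** it triangulated to 83–86 mm, against 89 mm expected from the text.
- **Right tin's weight:** it read above its 245 g nominal, even allowing 15 per cent. The empty-gripper reading just before it was about 0.3 N high. The ranking is not in doubt.

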